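Lay the standing jet fuselage down on its drying cradle

TASK

The green jet fuselage stands on its tail on the drying cradle. Push it over the low toe bar with your fingertips and ease it down, supported by a finger all the way and never dropped, until it lies on its belly across both bars of the cradle with its tail end still at the toe bar. Do not pinch, lift or carry it, leave everything else on the desk where it is, and finish clear of it.

Things in the scene. Friction and masses are not known exactly. Their poses are not given: they have to be found in the camera images.
- fuselage: Green plastic jet fuselage, 0.12 kg, 190 mm long, standing on its tail. Origin: centre of the tail end. Own z runs tail to nose, x out of its back (fin, canopy), -x out of its flat belly. Body z 12-112 mm: 48 wide (y), belly and back 19 from the centre line. Foot z 0-16: x -19 to +15, 44 wide. Wing roots z 44-88, 72 across y, 5 thick. Fin z 16-52, 4 thick, to x = 42, on y = 0.
- nose (a point): Centre of the fuselage's ball nose (radius 10 mm), on its centre line 180 mm from the tail end. The round nose tapers: radius 18 mm at z = 106, 16.5 at 131, 10 at 180; canopy on the back z 107-137, to 20 mm from the centre line. Open fingers fit one before and one behind it with room; a hand leaning 30-45 degrees to the belly side keeps the front finger under it right down.
- middle (a point): Point on the fuselage's centre line 85 mm from the tail end, near its centre of mass (75 to 85 mm). Standing, the fuselage balances at a lean of roughly 13 degrees to the belly side, then falls by itself unless a finger is in front of it.
- cradle: Drying cradle fixed to the desk: bamboo block, x -60 to +105 mm, y +-50 mm, 22 mm high, with two bars across it (along y, 90 mm long). Origin at desk level on the block's middle line, z up. The fuselage stands on the block at x about 70, belly to -x, and tips towards -x. Lying, its centre line is 53 mm above the desk, its nose overhangs the block's -x end, free underneath.
- toe_bar (a point): Middle of the top of the cradle's aluminium toe bar, the stop that the fuselage's foot pivots over: 8 mm wide (cradle x 42 to 50), top 12 mm above the block, 34 mm above the desk. The foot stands 1 to 4 mm from its +x face; lying, the tail end reaches about 10 to 35 mm beyond that face (it may slide back a little).
- rest_bar (a point): Middle of the top of the cradle's cork rest bar: 14 mm wide (cradle x -52 to -38), top 34 mm above the desk, where the fuselage's forward belly comes to rest.
- clamp: Bystander: silver aluminium bar clamp lying flat, 120 mm long spine with two 55 mm jaws, 16 mm high; origin on its underside, near its middle
- brush_rest: Bystander: white ceramic brush rest, 50 x 110 x 25 mm, four ribs; origin on its underside, near its middle
- jar_a: Bystander: small paint jar with white cap, 36 mm diameter, 45 mm high; origin on its underside, near its middle
- jar_b: Bystander: a second small paint jar, the same; origin on its underside, near its middle
- cement: Bystander: cement bottle, 40 mm diameter, 70 mm high; origin on its underside, near its middle
- wing: Bystander: flat green plastic wing panel lying on the desk, 60 x 150 x 5 to 7 mm; origin on its underside, near its middle
- sanding_block: Bystander: cork sanding block, 70 x 35 x 25 mm; origin on its underside, near its middle

How it is judged (in metres and radians):
At the end, for the whole second after the job is handed in: The fuselage lies still on its belly across both bars: level within 8 degrees, along the cradle's x within 14 degrees, nose towards the cradle's -x end, tail end 0 to 45 mm beyond the toe bar's +x face and within 30 mm of the cradle's middle line, carried by the cradle (angle between fuselage's own x axis and vertical below 0.15 rad and angle between fuselage's own z axis and vertical between 1.43 and 1.71 rad and angle between the z axis of fuselage and the x axis of cradle, either way round below 0.25 rad and x of nose in the frame of cradle between -0.15 and -0.08 m and y of nose in the frame of cradle between -0.05 and 0.05 m and y of fuselage in the frame of cradle between -0.03 and 0.03 m and x of fuselage in the frame of cradle between 0.05 and 0.095 m and z of middle in the frame of cradle between 0.046 and 0.06 m and contact force between fuselage and cradle above 0.4 N and linear speed of fuselage below 0.02 m/s and angular speed of fuselage below 0.1 rad/s); the robot touches nothing.
It fails at once if the fuselage falls instead of being eased down (turns faster than 4 rad/s) (angular speed of fuselage above 4 rad/s).
It fails at once if the fuselage is lifted (its middle more than 130 mm, or its tail end more than 75 mm, above the desk) (height (world z) of middle above 0.13 m or height (world z) of fuselage above 0.075 m).
It fails at once if the fuselage is pinched or pressed hard (over 15 N from the fingers) (contact force between the fingers and fuselage above 15 N).
It fails at once if another thing on the desk is moved more than 20 mm (distance of any of clamp, brush_rest, jar_a, jar_b, cement, wing, sanding_block from where it was at the start of the episode above 0.02 m).
It also fails if it takes over 50 s, if anything falls off the work surface, if the arm or the gripper's body presses on something with over 40 N, if the wrist force passes 120 N, or if a joint passes its speed limit or range.

ROBOT

A 6-joint arm with a two-finger parallel gripper is mounted at the origin on the work surface. World frame = base frame: x ahead of the robot, y to its left, z up, the work surface at z = 0. Lengths are in m, angles in degrees, forces in N, time in s.
With the tool pointing down it reaches from about 0.375 to 0.9 m from the base axis. Payload 3.1 kg.
Tool frame: the origin (TCP) lies at the very end of the fingers, on their centre line; the grasp point (between the pads) lies behind it (bot.grip_depth is the z of the grasp point in the tool frame, in m); z points along the fingers, y is the direction in which the jaws open and shut (so a half turn about z gives the same grasp; the last joint's range is limited). The gripper opens to 87 mm and grips with 3 to 60 N. Pads are 19 mm wide; open, the fingers measure 117 mm over their backs; the gripper's body (75 mm by 190 mm) begins 51 mm behind the grasp point.
Start: joints at [-76.003, 30.224, 82.088, -0, 67.689, -10.227], TCP at [0.256, -0.57, 0.223] pointing down, gripper open.
Joint ranges: [-176.69, 176.69], [-43.24, 126.21], [12.49, 139.97], [-82, 262], [0, 151.66], [-163.58, 163.58]. Speed limits (degrees/s): [159.86, 159.86, 180, 180, 180, 180].

INTERFACE

Orientations are given as a 3x3 rotation matrix whose columns are the frame's x, y, z axes.
In Python, from rig import bot, vision gives the robot as it stands. The module is installed in compiled form; this text tells all that it offers.
- The arm moves only by the shell command python3 -m jog 'ROWS'. ROWS is JSON, a list of rows, each a list of 3 entries, a list of its own where there are three numbers: the shift along the tool's x, y, z in mm, then the turn, a rotation vector about the tool's x, y, z in degrees, then the closure, from 0 (fully open) to 1 (shut). In form: [[[dx, dy, dz], [wx, wy, wz], fingers], ...]. A call has 1 to 12 rows; each row is the pose to reach, as a shift and turn from the pose commanded when the call began, along the tool's axes at that moment; what a row does not reach only later rows make up. A row lasts 1/12 s, in which the tool goes at most 41.7 mm and 7.16 degrees, less where a joint would pass 70% of its speed; a pose out of reach is approached as far as the arm can. A call with a gripper value outside its range is refused whole. The fingers move at their own pace and stop on an object; the grip force is fixed at half the most. Time passes only in rows, so rows that repeat a pose let the fingers close. It gives the time, the measured TCP pose, the force and the opening at its end, in the units of the state.
- bot.read_state(): the state, without advancing time (a new reading comes with each control period).
- vision.capture(name): name is "scene" or "top"; returns the picture (420x560x3 uint8, red, green, blue); there is no depth.
- vision.camera_info(name): a dict with "intrinsics" (3x3 intrinsics, pixels), "dist" ([k1, k2, p1, p2, k3] as OpenCV has them; the pictures are not rectified), "camera_from_world" (4x4, takes a point from world to camera coordinates). Camera axes: x right, y up, looking along -z (the intrinsics and any distortion apply to the point x, -y, -z); pixel columns grow to the right and rows downward; lengths in m; the calibration is good to about 2 mm. A picture is of the moment at which its call begins. camera_info takes no time and is no camera call.
- bot.hand_in(): hands the job in, once; it reports no verdict.
The state is a dict: "time_s": time; "joint_positions": joint angles; "qvel": joint speeds; "tau": joint torques, N m; "position": TCP position; "tcp_rot": TCP orientation; "force": force on the tool from outside, world axes, zero at the start; "moment": the same for the moment, N m; "opening": opening from 0.0 (shut) to 1.0 (fully open).
Only numpy, scipy, OpenCV 4.12 (cv2) and the standard library are available. Lean on these libraries where they do the work, as an engineer would, in place of code of your own. Each camera call takes 0.05 s, during which the arm holds its last target. There are 200 camera calls.

## Working session

There is one attempt and no reset: what is moved stays moved. The work goes in short steps, Python scripts to look and compute and a shell command to move; the robot and the scene stay as the last step left them, time stands still between calls to the robot, and variables do not carry over. Pictures are saved under pics/ and viewed, about 8 in all and at most 12, crops included, and the job is handed in when it is done.

```bash
mkdir -p pics
cat > h.py <<'E'
import numpy as np, cv2
from rig import bot, vision
def snap(cam,name):
    im=vision.capture(cam); cv2.imwrite(f'pics/{name}.png',cv2.cvtColor(im,cv2.COLOR_RGB2BGR)); return im
def ray(cam,uv):
    c=vision.camera_info(cam);K=np.array(c['intrinsics'],float);d=np.array(c['dist'],float);T=np.array(c['camera_from_world'])
    p=cv2.undistortPoints(np.array([[uv]],float),K,d)[0,0]
    R=T[:3,:3];o=-R.T@T[:3,3]
    v=R.T@np.array([p[0],-p[1],-1.]);return o,v/np.linalg.norm(v)
def onz(cam,uv,z):
    o,v=ray(cam,uv);return o+v*(z-o[2])/v[2]
def proj(cam,P):
    c=vision.camera_info(cam);K=np.array(c['intrinsics'],float);d=np.array(c['dist'],float);T=np.array(c['camera_from_world'])
    q=np.atleast_2d(P)@T[:3,:3].T+T[:3,3];q=q*[1,-1,-1]
    return cv2.projectPoints(q,np.zeros(3),np.zeros(3),K,d)[0][:,0]
E
python3 - <<'E'
from h import *
for c in('scene','top'):
    snap(c,c+'0');print(c,ray(c,(280,210)))
s=bot.read_state();print(s['time_s'],s['position'],s['tcp_rot'],s['force'],bot.grip_depth)
E
```

```text
scene (array([ 1.50528465, -0.47790713,  0.81934681]), array([-0.74568005,  0.36623022, -0.55662976]))
top (array([ 0.33810613, -0.06409349,  1.27957839]), array([ 0.21347796,  0.01288217, -0.97686294]))
0.1 [ 0.25630328 -0.56930885  0.22167955] [[ 9.11946114e-01  4.10309716e-01 -4.71034175e-04]
 [ 4.10309846e-01 -9.11944256e-01  1.87197355e-03]
 [ 3.38532026e-04 -1.90040897e-03 -9.99998137e-01]] [-0.44465876 -0.67909008  0.54717868] -0.0187
```

View pics/scene0.png

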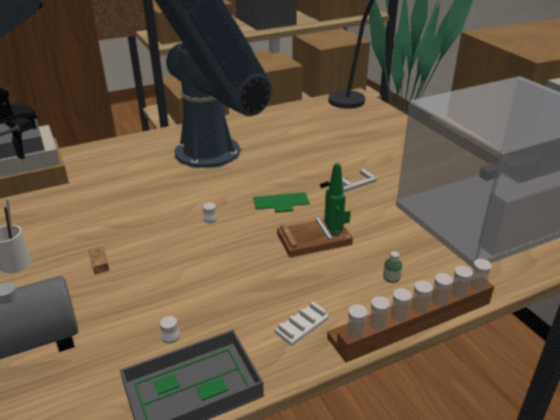

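View pics/top0.png

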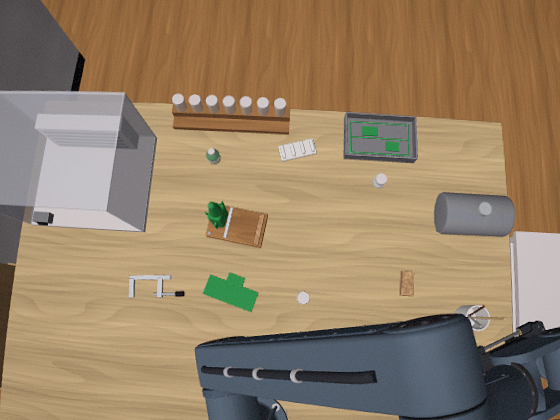

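Run:
```python
from h import *
a=cv2.imread('pics/top0.png')[190:260,190:290]; b=cv2.imread('pics/scene0.png')[155:260,270:365]
a=cv2.resize(a,None,fx=4,fy=4,interpolation=cv2.INTER_CUBIC);b=cv2.resize(b,None,fx=4,fy=4,interpolation=cv2.INTER_CUBIC)
o=np.zeros((420,780,3),np.uint8);o[:280,:400]=a;o[:420,400:780]=b;cv2.imwrite('pics/crop0.png',o)
t=cv2.cvtColor(cv2.imread('pics/top0.png'),cv2.COLOR_BGR2HSV)
sub=t[190:260,190:290]
m=((sub[...,1]<60)&(sub[...,2]>120)).astype(np.uint8)
n,l,st,c=cv2.connectedComponentsWithStats(m)
for i in range(1,n):
    if st[i,4]>20:
        ys,xs=np.where(l==i);r=cv2.minAreaRect(np.c_[xs,ys].astype(np.float32));print(st[i],[ (p+[190,190]).round(1).tolist() for p in cv2.boxPoints(r)])
        print([onz('top',p+[190,190],.034).round(4) for p in cv2.boxPoints(r)])
```

```text
[ 33  17  10  31 111] [[222.5, 236.9], [230.1, 206.5], [233.4, 207.4], [225.8, 237.7]]
[array([0.5229, 0.1117, 0.034 ]), array([0.6127, 0.097 , 0.034 ]), array([0.6107, 0.0873, 0.034 ]), array([0.5211, 0.1021, 0.034 ])]
```

View pics/crop0.png

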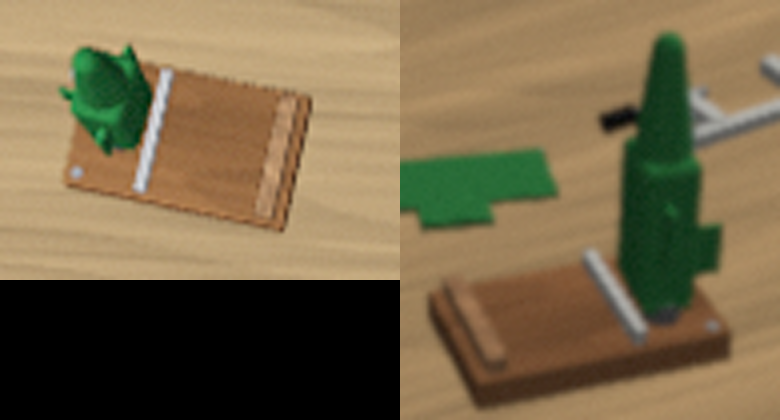

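Run:
```python
from h import *
def tri(a,b):
    o1,v1=ray('top',a);o2,v2=ray('scene',b)
    M=np.c_[v1,-v2];s=np.linalg.lstsq(M,o2-o1,rcond=None)[0];p=o1+s[0]*v1;q=o2+s[1]*v2;return (p+q)/2,np.linalg.norm(p-q)
print('nose',tri((211.2,205.5),(337.4,167)),onz('top',(211.2,205.5),.202),onz('scene',(337.4,167),.202))
r=[onz('top',p,.034) for p in((262.5,214.5),(256.5,243))];print('rest',r,np.mean(r,0))
print('toe scene',[onz('scene',p,.034).round(4) for p in((270+588/4,155+255/4),(270+640/4,155+330/4))])
print('block corners',[onz('top',(190+a/4,190+b/4),.022).round(4) for a,b in((67,184),(285,230),(311,97))])
# green mask outline of body
for cam,box in(('top',(195,235,200,232)),('scene',(155,240,320,365))):
    pass
im=cv2.cvtColor(cv2.imread('pics/scene0.png'),cv2.COLOR_BGR2HSV)
m=((im[...,0]>50)&(im[...,0]<80)&(im[...,1]>120))
for v in range(160,236,5):
    xs=np.where(m[v,320:365])[0]+320
    if len(xs):print(v,xs.min(),xs.max())
# others
for n,p,z in(('jarA',(303,297),.045),('clamp',(155,287),.016),('wing',(230,291),.005),('cement',(213,152),.07),('rest',(297,149),.02)):print(n,onz('top',p,z).round(3))
```

```text
nose (array([0.57662967, 0.12469952, 0.2009797 ]), np.float64(0.003204552525531758)) [0.57566156 0.12304631 0.202     ] [0.57823423 0.12549135 0.202     ]
rest [array([0.59431236, 0.0018936 , 0.034     ]), array([0.51087204, 0.01369168, 0.034     ])] [0.5525922  0.00779264 0.034     ]
toe scene [array([0.6439, 0.3292, 0.034 ]), array([0.721 , 0.3072, 0.034 ])]
block corners [array([0.5247, 0.1593, 0.022 ]), array([0.5003, 0.    , 0.022 ]), array([ 0.5984, -0.0127,  0.022 ])]
165 335 338
170 334 339
175 333 340
180 332 340
185 330 341
190 328 341
195 327 342
200 327 343
205 326 343
210 326 342
215 326 348
220 325 347
225 328 341
230 330 340
jarA [ 0.367 -0.124  0.045]
clamp [0.37  0.297 0.016]
wing [0.373 0.082 0.005]
cement [0.764 0.155 0.07 ]
rest [ 0.804 -0.088  0.02 ]
```

```bash
cat >> h.py <<'E'
from scipy.spatial.transform import Rotation as Ro
X=np.array([.158,.9875,0]);X/=np.linalg.norm(X);k=np.array([0,0,1.]);Y=np.cross(k,X)
O=np.array([.5597,.0535,0])
def tool(a):
    a=np.radians(a);z=np.sin(a)*X-np.cos(a)*k;y=-(np.cos(a)*X+np.sin(a)*k);return np.c_[np.cross(y,z),y,z]
def tcp(N,q,s,a,yc=-6):   # N=(x,z) mm of nose; q = nose towards rear finger, s = tip beyond nose
    T=tool(a);p=O+(N[0]*X+yc*Y+N[1]*k)/1e3;return p+T[:,1]*q/1e3+T[:,2]*s/1e3,T
def rows(targets):
    st=bot.read_state();p=np.array(st['position']);R=np.array(st['tcp_rot'])
    d=p-O;print('t',st['time_s'],'cradle xyz',(np.array([d@X,d@Y,d[2]])*1e3).round(1),'lean',np.degrees(np.arctan2(R[:,2]@X,-R[2,2])).round(1),'F',np.round(st['force'],1),'open',st['opening'])
    for P,T in targets:print((R.T@(P-p)*1e3).round(0).tolist(),Ro.from_matrix(R.T@T).as_rotvec(degrees=True).round(1).tolist())
def nose(th):
    t=np.radians(th);C=np.array([53+9*th/90,22+12*th/90]);return C+180*np.array([-np.sin(t),np.cos(t)])+19*np.array([np.cos(t),np.sin(t)])
E
python3 - <<'E'
from h import *
N=np.array([73,201]);P,T=tcp(N,5,20,20)
up=P-T[:,2]*.09
rows([(up+[0,-.2,.05],T),(up,T),(P,T)])
for th in(0,13,30,60,90):print(nose(th).round())
E
```

```text
t 0.1 cradle xyz [-662.9  201.2  221.7] lean 0.1 F [-0.4 -0.7  0.5] open 0.99826010651715
[480.0, -295.0, -93.0] [19.3, 5.8, 33.0]
[562.0, -477.0, -42.0] [19.3, 5.8, 33.0]
[578.0, -503.0, 42.0] [19.3, 5.8, 33.0]
[ 72. 202.]
[ 32. 203.]
[-18. 191.]
[-87. 136.]
[-118.   53.]
```

```bash
python3 -m jog '[[[20,-12,-60],[0,0,4],0],[[50,-30,-93],[3,1,8],0],[[480,-295,-93],[19.3,5.8,33],0],[[480,-295,-93],[19.3,5.8,33],0],[[480,-295,-93],[19.3,5.8,33],0],[[480,-295,-93],[19.3,5.8,33],0],[[480,-295,-93],[19.3,5.8,33],0],[[480,-295,-93],[19.3,5.8,33],0],[[480,-295,-93],[19.3,5.8,33],0],[[480,-295,-93],[19.3,5.8,33],0],[[480,-295,-93],[19.3,5.8,33],0],[[480,-295,-93],[19.3,5.8,33],0]]'
python3 - <<'E'
from h import *
N=np.array([73,201]);P,T=tcp(N,5,20,20)
rows([(P-T[:,2]*.1,T)])
E
```

```text
time_s: 1.1
position: [0.5142, -0.1897, 0.3109]
tcp_rot: [[0.987, -0.15, 0.054], [-0.159, -0.928, 0.336], [-0.0, -0.34, -0.94]]
force: [0.5, 0.5, -0.2]
opening: 1.002
t 1.1 cradle xyz [-247.4    6.5  310.9] lean 19.9 F [ 0.5  0.5 -0.2] open 1.002209832818985
[12.0, -259.0, 132.0] [0.1, 0.0, -0.1]
```

```bash
python3 -m jog '[[[12,-259,125],[0,0,0],0],[[12,-259,125],[0,0,0],0],[[12,-259,125],[0,0,0],0],[[12,-259,125],[0,0,0],0],[[12,-259,125],[0,0,0],0],[[12,-259,125],[0,0,0],0],[[12,-259,125],[0,0,0],0],[[12,-259,125],[0,0,0],0],[[12,-259,125],[0,0,0],0],[[12,-259,125],[0,0,0],0]]'
python3 - <<'E'
from h import *
N=np.array([73,201]);P,T=tcp(N,5,20,20)
rows([(P,T)])
a=snap('top','t1')[150:250,160:290];b=snap('scene','s1')[90:260,260:400]
a=cv2.resize(a,None,fx=3,fy=3,interpolation=cv2.INTER_CUBIC);b=cv2.resize(b,None,fx=3,fy=3,interpolation=cv2.INTER_CUBIC)
o=np.zeros((510,800,3),np.uint8);o[:300,:390]=a;o[:510,390-10+0:800]=b[:, :420];cv2.imwrite('pics/c1.png',o[...,::-1])
E
```

```text
time_s: 1.93
position: [0.5706, 0.0888, 0.2813]
tcp_rot: [[0.988, -0.148, 0.053], [-0.158, -0.929, 0.335], [-0.0, -0.339, -0.941]]
force: [0.8, -0.6, -0.1]
opening: 1.004
t 1.9333 cradle xyz [ 36.5  -5.1 281.3] lean 19.8 F [ 0.8 -0.6 -0.1] open 1.00438191478823
[1.0, -2.0, 108.0] [0.2, 0.0, 0.0]
```

View pics/c1.png

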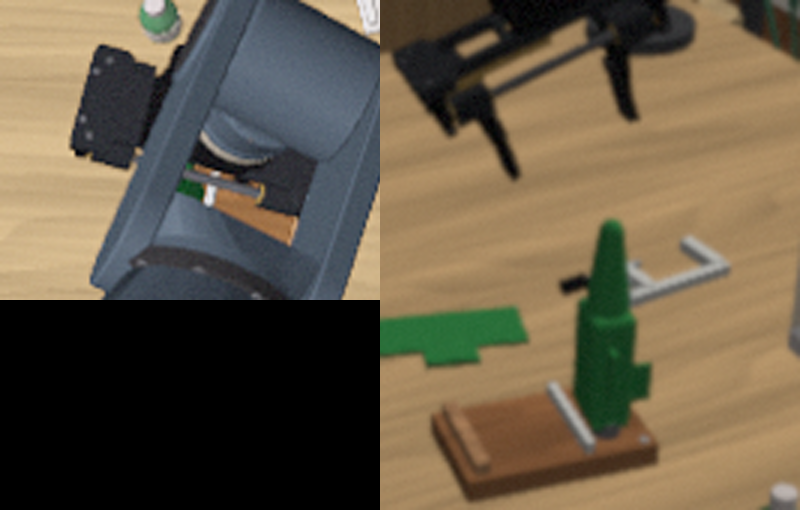

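```bash
python3 -m jog '[[[1,-1,25],[0,0,0],0],[[1,-2,50],[0,0,0],0],[[1,-2,65],[0,0,0],0],[[1,-2,78],[0,0,0],0],[[1,-2,88],[0,0,0],0],[[1,-2,98],[0,0,0],0],[[1,-2,106],[0,0,0],0],[[1,-2,106],[0,0,0],0]]'
python3 - <<'E'
from h import *
N=np.array([73,201]);P,T=tcp(N,5,20,20)
rows([(P,T)])
b=snap('scene','s2')[110:260,270:400]
cv2.imwrite('pics/c2.png',cv2.resize(b,None,fx=4,fy=4,interpolation=cv2.INTER_CUBIC)[...,::-1])
for q in(43.5,-43.5):print(proj('scene',P-T[:,1]*q/1e3))
E
```

```text
time_s: 2.7
position: [0.5772, 0.1259, 0.1813]
tcp_rot: [[0.987, -0.15, 0.052], [-0.159, -0.928, 0.336], [-0.002, -0.34, -0.94]]
force: [-0.0, -0.6, -0.2]
opening: 0.998
t 2.7 cradle xyz [ 74.3  -5.8 181.3] lean 19.9 F [-0.  -0.6 -0.2] open 0.9980293097170104
[0.0, -1.0, 1.0] [0.1, 0.1, -0.1]
[[353.85467036 166.58983268]]
[[320.52701861 183.05089656]]
```

View pics/c2.png

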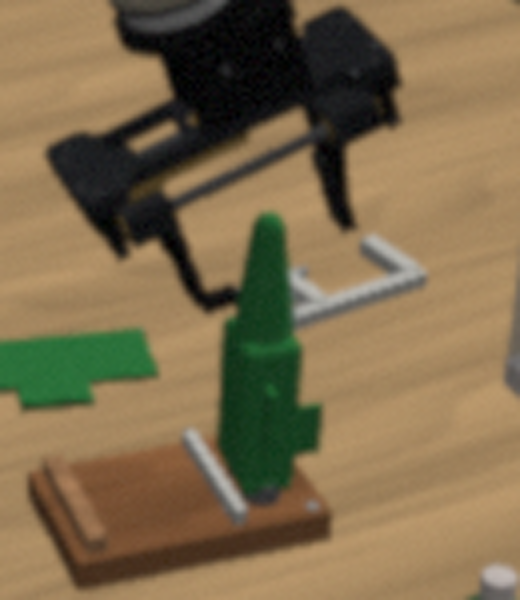

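```bash
cat >> h.py <<'E'
def go(L):  # list of (theta,q,s,a)
    rows([tcp(nose(t),q,s,a) for t,q,s,a in L])
E
python3 - <<'E'
from h import *
go([(0,5,20,20),(0,14,20,20),(2,16,20,20),(4,16,20,20),(6,16,20,20),(8,16,20,20),(10,16,20,20)])
E
```

```text
t 2.75 cradle xyz [ 74.3  -6.3 182.1] lean 19.9 F [ 0.1  0.1 -0.4] open 1.0032185434138146
[-0.0, 0.0, 1.0] [0.1, 0.0, -0.1]
[-0.0, 9.0, 1.0] [0.1, 0.0, -0.1]
[-0.0, 17.0, -2.0] [0.1, 0.0, -0.1]
[-0.0, 22.0, -5.0] [0.1, 0.0, -0.1]
[-0.0, 28.0, -7.0] [0.1, 0.0, -0.1]
[-0.0, 34.0, -10.0] [0.1, 0.0, -0.1]
[-0.0, 39.0, -12.0] [0.1, 0.0, -0.1]
```

```bash
python3 -m jog '[[[0,0,0],[0,0,0],0.4],[[0,0,0],[0,0,0],0.4],[[0,0,0],[0,0,0],0.4],[[0,0,0],[0,0,0],0.4],[[0,0,0],[0,0,0],0.4],[[0,3,0],[0,0,0],0.4],[[0,6,0],[0,0,0],0.4],[[0,9,0],[0,0,0],0.4],[[0,12,-1],[0,0,0],0.4],[[0,15,-2],[0,0,0],0.4],[[0,18,-3],[0,0,0],0.4],[[0,18,-3],[0,0,0],0.4]]'
python3 - <<'E'
from h import *
b=snap('scene','s3')[110:260,270:400]
cv2.imwrite('pics/c3.png',cv2.resize(b,None,fx=4,fy=4,interpolation=cv2.INTER_CUBIC)[...,::-1])
go([(4,16,20,20),(6,16,20,20),(8,16,20,20),(10,16,20,20),(12,16,20,20),(14,14,20,20),(16,4,20,20),(18,-6,20,20),(21,-16,20,21),(24,-16,20,24)])
E
```

```text
time_s: 3.75
position: [0.5751, 0.1077, 0.1793]
tcp_rot: [[0.987, -0.15, 0.054], [-0.159, -0.929, 0.335], [0.0, -0.34, -0.941]]
force: [0.3, 1.3, -0.0]
opening: 0.601
t 3.8 cradle xyz [ 56.2  -6.6 179.3] lean 19.9 F [1.  0.2 0.1] open 0.599395095110104
[-1.0, 4.0, -1.0] [0.1, -0.0, -0.1]
[-1.0, 10.0, -4.0] [0.1, -0.0, -0.1]
[-1.0, 16.0, -6.0] [0.1, -0.0, -0.1]
[-1.0, 21.0, -8.0] [0.1, -0.0, -0.1]
[-1.0, 27.0, -10.0] [0.1, -0.0, -0.1]
[-1.0, 31.0, -11.0] [0.1, -0.0, -0.1]
[-1.0, 27.0, -13.0] [0.1, -0.0, -0.1]
[-1.0, 23.0, -14.0] [0.1, -0.0, -0.1]
[-1.0, 22.0, -16.0] [1.1, -0.0, -0.1]
[-1.0, 30.0, -17.0] [4.1, -0.0, -0.1]
```

View pics/c3.png

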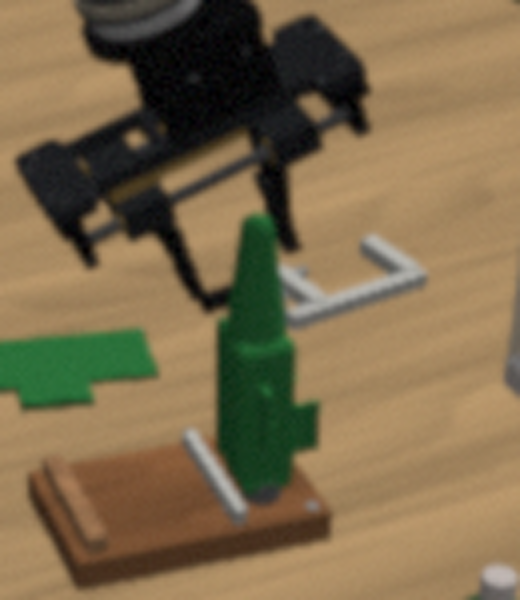

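```bash
python3 -m jog '[[[0,4,-1],[0,0,0],0.4],[[0,7,-3],[0,0,0],0.4],[[0,10,-4],[0,0,0],0.4],[[0,13,-5],[0,0,0],0.4],[[0,16,-6],[0,0,0],0.4],[[0,19,-7],[0,0,0],0.4],[[0,22,-9],[0,0,0],0.4],[[0,25,-10],[0,0,0],0.4],[[0,27,-11],[0,0,0],0.4],[[0,28,-12],[0,0,0],0.4],[[0,28,-12],[0,0,0],0.4],[[0,28,-12],[0,0,0],0.4]]'
python3 - <<'E'
from h import *
b=snap('scene','s4')[110:260,270:400]
cv2.imwrite('pics/c4.png',cv2.resize(b,None,fx=4,fy=4,interpolation=cv2.INTER_CUBIC)[...,::-1])
print(proj('scene',[O+(nose(t)[0]*X-6*Y+nose(t)[1]*k)/1e3 for t in(0,4,13,18,21)]).round(1))
go([(16,4,20,20),(18,-6,20,20),(21,-16,20,21),(24,-16,20,24),(27,-16,20,27),(30,-16,20,30)])
E
```

```text
time_s: 4.8
position: [0.5702, 0.0784, 0.1812]
tcp_rot: [[0.987, -0.149, 0.054], [-0.159, -0.929, 0.336], [0.0, -0.34, -0.94]]
force: [0.2, 0.3, -0.4]
opening: 0.603
[[336.4 166.9]
 [331.5 167.2]
 [320.3 169. ]
 [314.1 170.8]
 [310.4 172. ]]
t 4.85 cradle xyz [ 26.3  -6.5 181.2] lean 19.9 F [-0.3  0.4  0.3] open 0.5990733558451345
[-0.0, -0.0, -1.0] [0.1, -0.0, -0.0]
[-0.0, -4.0, -2.0] [0.1, -0.0, -0.0]
[-0.0, -6.0, -4.0] [1.1, -0.0, -0.0]
[-0.0, 2.0, -6.0] [4.1, -0.0, -0.0]
[-0.0, 10.0, -7.0] [7.1, -0.0, -0.0]
[-0.0, 18.0, -8.0] [10.1, -0.0, -0.0]
```

View pics/c4.png

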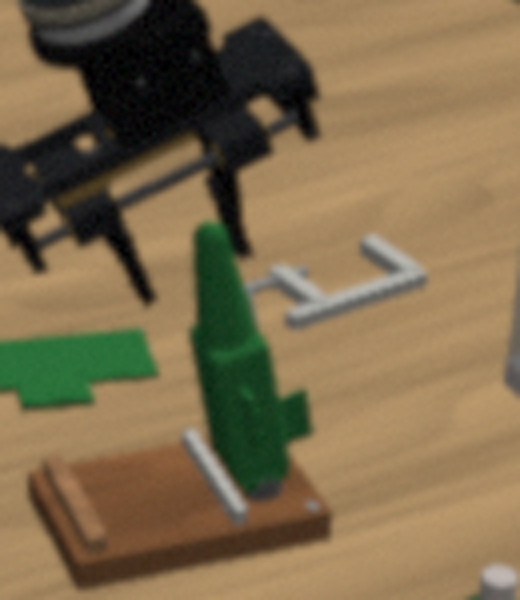

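```bash
python3 -m jog '[[[0,-3,0],[0,0,0],0.48],[[0,-6,0],[0,0,0],0.55],[[0,-6,0],[0,0,0],0.55],[[0,-5,-1],[0,0,0],0.55],[[0,-3,-1],[0,0,0],0.55],[[0,-1,-2],[0,0,0],0.55],[[0,1,-2],[0,0,0],0.55],[[0,3,-3],[0,0,0],0.55],[[0,4,-3],[0,0,0],0.55],[[0,5,-3],[0,0,0],0.55],[[0,5,-3],[0,0,0],0.55],[[0,5,-3],[0,0,0],0.55]]'
python3 - <<'E'
from h import *
im=snap('scene','s5');h=cv2.cvtColor(im,cv2.COLOR_RGB2HSV)
m=((h[...,0]>50)&(h[...,0]<80)&(h[...,1]>120))
for v in range(160,195,3):
    xs=np.where(m[v,285:365])[0]+285
    if len(xs):print(v,xs.min(),xs.max())
q=9.5;go([(16,0,20,20),(18,-q,20,20),(21,-q,20,21),(24,-q,20,24),(27,-q,20,27),(30,-q,20,30)])
E
```

```text
time_s: 5.85
position: [0.5693, 0.0727, 0.1822]
tcp_rot: [[0.987, -0.149, 0.054], [-0.159, -0.929, 0.336], [0.0, -0.34, -0.94]]
force: [0.2, -0.0, -0.1]
opening: 0.454
169 315 321
172 315 323
175 315 322
178 315 323
181 316 325
184 316 326
187 316 327
190 317 328
193 300 330
t 5.9 cradle xyz [ 20.5  -6.4 182.2] lean 19.9 F [ 0.6 -0.6  0.2] open 0.44962629680160154
[-0.0, -9.0, 2.0] [0.1, -0.0, -0.0]
[-0.0, -13.0, 1.0] [0.1, -0.0, -0.0]
[-0.0, -4.0, -1.0] [1.1, -0.0, -0.0]
[-0.0, 4.0, -2.0] [4.1, -0.0, -0.0]
[-0.0, 12.0, -3.0] [7.1, -0.0, -0.0]
[-0.0, 20.0, -4.0] [10.1, -0.0, -0.0]
```

```bash
python3 -m jog '[[[0,2,-1],[0,0,0],0.55],[[0,4,-1],[1,0,0],0.55],[[0,5,-2],[2,0,0],0.55],[[0,6,-2],[3,0,0],0.55],[[0,7,-2],[4,0,0],0.55],[[0,8,-2],[5,0,0],0.55],[[0,9,-3],[5.5,0,0],0.55],[[0,10,-3],[6,0,0],0.55],[[0,11,-3],[6.5,0,0],0.55],[[0,12,-3],[7,0,0],0.55],[[0,12,-3],[7,0,0],0.55],[[0,12,-3],[7,0,0],0.55]]'
python3 - <<'E'
from h import *
b=snap('scene','s6')[110:260,270:400]
cv2.imwrite('pics/c6.png',cv2.resize(b,None,fx=4,fy=4,interpolation=cv2.INTER_CUBIC)[...,::-1])
print(proj('scene',[O+(nose(t)[0]*X-6*Y+nose(t)[1]*k)/1e3 for t in(15,18,21,24,27,30)]).round(1))
q=9.5;go([(27,-q,20,27),(30,-q,20,30),(35,-q,20,35),(40,-q,20,38),(45,-q,20,40),(50,-q,20,42)])
E
```

```text
time_s: 6.9
position: [0.5673, 0.0605, 0.1809]
tcp_rot: [[0.987, -0.141, 0.072], [-0.159, -0.881, 0.446], [0.0, -0.452, -0.892]]
force: [0.2, 1.2, 0.1]
opening: 0.451
[[317.8 169.7]
 [314.1 170.8]
 [310.4 172. ]
 [306.7 173.5]
 [303.1 175.1]
 [299.6 176.9]]
t 6.95 cradle xyz [  8.2  -6.4 181. ] lean 26.9 F [-0.1 -0.4 -0.2] open 0.4503921484504153
[-0.0, -0.0, 0.0] [0.1, -0.0, -0.0]
[-0.0, 8.0, -1.0] [3.1, -0.0, -0.0]
[-0.0, 21.0, -3.0] [8.1, -0.0, -0.0]
[-0.0, 35.0, -3.0] [11.1, -0.0, -0.0]
[-0.0, 49.0, -1.0] [13.1, -0.0, -0.0]
[-0.0, 63.0, 2.0] [15.1, -0.0, -0.0]
```

View pics/c6.png

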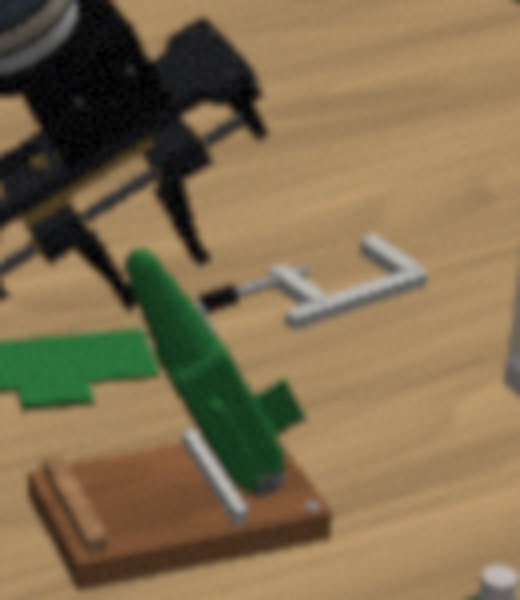

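```bash
python3 -m jog '[[[0,4,0],[1.5,0,0],0.55],[[0,8,-1],[3,0,0],0.55],[[0,12,-2],[5,0,0],0.55],[[0,16,-2],[6.5,0,0],0.55],[[0,21,-3],[8,0,0],0.55],[[0,26,-3],[9,0,0],0.55],[[0,31,-3],[10,0,0],0.55],[[0,35,-3],[11,0,0],0.55],[[0,40,-3],[12,0,0],0.55],[[0,45,-2],[12.5,0,0],0.55],[[0,49,-1],[13,0,0],0.55],[[0,49,-1],[13,0,0],0.55]]'
python3 - <<'E'
from h import *
b=snap('scene','s7')[110:260,250:380]
cv2.imwrite('pics/c7.png',cv2.resize(b,None,fx=4,fy=4,interpolation=cv2.INTER_CUBIC)[...,::-1])
print(proj('scene',[O+(nose(t)[0]*X-6*Y+nose(t)[1]*k)/1e3 for t in(40,45,50,55,60)]).round(1))
q=9.5;go([(45,-q,20,40),(50,-q,20,42),(55,-12,19,43),(60,-16,18,44),(65,-22,17,45),(70,-28,16,45)])
E
```

```text
time_s: 7.95
position: [0.5602, 0.0161, 0.1588]
tcp_rot: [[0.987, -0.123, 0.102], [-0.16, -0.757, 0.633], [-0.001, -0.641, -0.767]]
force: [0.0, -0.7, 0.0]
opening: 0.452
[[288.5 184. ]
 [283.4 188.1]
 [278.7 192.6]
 [274.4 197.3]
 [270.6 202.2]]
t 8.0 cradle xyz [-36.4  -6.4 159.3] lean 39.9 F [ 0.8 -0.1 -0.2] open 0.4459187205826935
[-0.0, -0.0, -0.0] [0.1, -0.0, -0.1]
[-0.0, 14.0, -0.0] [2.1, -0.0, -0.1]
[-0.0, 26.0, 0.0] [3.1, -0.0, -0.1]
[-0.0, 37.0, 2.0] [4.1, -0.0, -0.1]
[-0.0, 45.0, 4.0] [5.1, -0.0, -0.1]
[-0.0, 53.0, 8.0] [5.1, -0.0, -0.1]
```

View pics/c7.png

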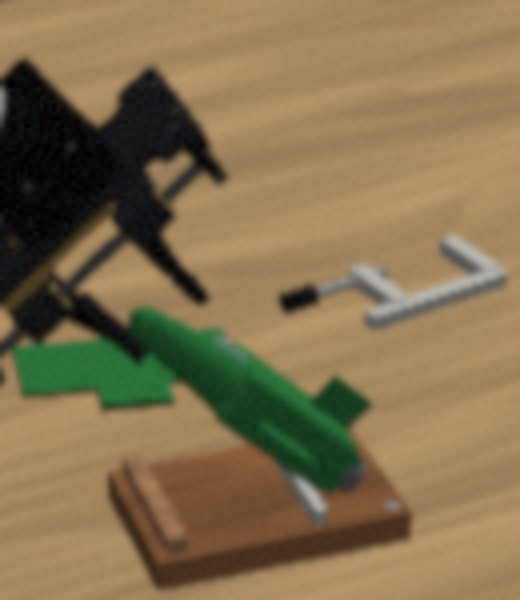

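```bash
python3 -m jog '[[[0,5,0],[1,0,0],0.55],[[0,10,0],[1.5,0,0],0.55],[[0,14,0],[2,0,0],0.55],[[0,18,0],[2.4,0,0],0.53],[[0,22,0],[2.7,0,0],0.51],[[0,26,0],[3,0,0],0.49],[[0,30,1],[3.4,0,0],0.46],[[0,34,2],[3.8,0,0],0.43],[[0,37,2],[4.2,0,0],0.4],[[0,40,3],[4.5,0,0],0.37],[[0,43,4],[5,0,0],0.33],[[0,46,4],[5,0,0],0.3]]'
python3 - <<'E'
from h import *
b=snap('scene','s8')[130:260,230:380]
cv2.imwrite('pics/c8.png',cv2.resize(b,None,fx=4,fy=4,interpolation=cv2.INTER_CUBIC)[...,::-1])
print(proj('scene',[O+(nose(t)[0]*X-6*Y+nose(t)[1]*k)/1e3 for t in(60,65,70,75,80,90)]).round(1))
go([(65,-20.5,17,45),(70,-25,16,45),(75,-29,16,45),(80,-33.5,15,45),(85,-33.5,15,45),(90,-33.5,15,45)])
E
```

```text
time_s: 9.0
position: [0.555, -0.0155, 0.1266]
tcp_rot: [[0.987, -0.112, 0.112], [-0.159, -0.699, 0.697], [-0.0, -0.706, -0.708]]
force: [0.8, -0.5, -0.7]
opening: 0.672
[[270.6 202.2]
 [267.2 207.3]
 [264.4 212.6]
 [262.1 217.9]
 [260.4 223.3]
 [258.7 233.8]]
t 9.05 cradle xyz [-69.3  -6.3 126.4] lean 44.9 F [-0.6  0.  -0.7] open 0.6867987659310878
[-0.0, -0.0, 0.0] [0.1, -0.0, -0.1]
[-0.0, 10.0, 4.0] [0.1, -0.0, -0.1]
[-0.0, 19.0, 9.0] [0.1, -0.0, -0.1]
[-0.0, 28.0, 15.0] [0.1, -0.0, -0.1]
[-0.0, 41.0, 23.0] [0.1, -0.0, -0.1]
[-0.0, 53.0, 33.0] [0.1, -0.0, -0.1]
```

View pics/c8.png

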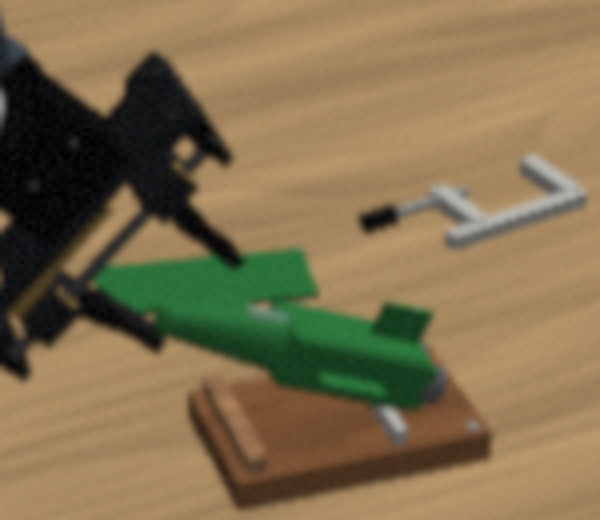

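```bash
python3 -m jog '[[[0,3,2],[0,0,0],0.27],[[0,6,4],[0,0,0],0.24],[[0,9,6],[0,0,0],0.21],[[0,12,8],[0,0,0],0.18],[[0,15,10],[0,0,0],0.15],[[0,18,12],[0,0,0],0.12],[[0,21,14],[0,0,0],0.08],[[0,24,17],[0,0,0],0.04],[[0,27,19],[0,0,0],0],[[0,29,21],[0,0,0],0],[[0,30,22],[0,0,0],0],[[0,30,22],[0,0,0],0]]'
python3 - <<'E'
from h import *
b=snap('scene','s9')[150:260,230:380]
cv2.imwrite('pics/c9.png',cv2.resize(b,None,fx=5,fy=5,interpolation=cv2.INTER_CUBIC)[...,::-1])
go([(80,-33.5,18,45),(85,-33.5,18,45),(90,-33.5,18,45)])
T=tool(45);P=np.array(bot.read_state()['position'])
print('front tip px',proj('scene',P+T[:,1]*.0435))
E
```

```text
time_s: 10.05
position: [0.5542, -0.021, 0.0901]
tcp_rot: [[0.987, -0.112, 0.112], [-0.159, -0.7, 0.697], [-0.0, -0.706, -0.709]]
force: [0.2, -0.6, -0.5]
opening: 0.997
t 10.1 cradle xyz [-74.4  -6.4  90.3] lean 44.9 F [-0.4 -1.2 -0.6] open 0.9939647959856341
[-0.0, -1.0, -4.0] [0.1, -0.0, -0.0]
[-0.0, 12.0, 4.0] [0.1, -0.0, -0.0]
[-0.0, 24.0, 14.0] [0.1, -0.0, -0.0]
front tip px [[263.88994105 230.72657988]]
```

View pics/c9.png

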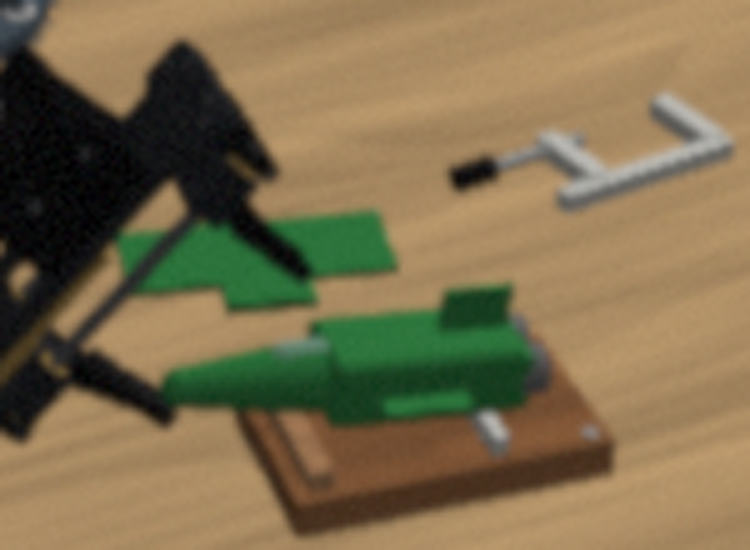

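Run:
```python
from h import *
for n,p in(('nose',(266.2,227.6)),('tail',(338,223.5)),('fintop rear',(230+512/5,150+287/5)),('belly corner',(230+335/5,150+420/5))):
    o,v=ray('scene',p);t=((O-6e-3*Y-o)@Y)/(v@Y);q=o+t*v-O;print(n,(np.array([q@X,q[2]])*1e3).round(1))
```

```text
nose [-99.2  67.1]
tail [85.2 39.6]
fintop rear [67.7 90.9]
belly corner [-21.8  31.1]
```

```bash
python3 -m jog '[[[0,0.5,3],[0,0,0],0],[[0,1.5,6],[0,0,0],0],[[0,2.5,9],[0,0,0],0],[[0,3.5,12],[0,0,0],0],[[0,5,15],[0,0,0],0],[[0,6.5,18],[0,0,0],0],[[0,8,20],[0,0,0],0],[[0,10,22],[0,0,0],0],[[0,12,23],[0,0,0],0],[[0,14,23],[0,0,0],0],[[0,16,23],[0,0,0],0],[[0,16,23],[0,0,0],0]]'
python3 - <<'E'
from h import *
im=snap('scene','s10');h=cv2.cvtColor(im,cv2.COLOR_RGB2HSV)
m=((h[...,0]>50)&(h[...,0]<80)&(h[...,1]>120))
m[:212]=0
for u in range(258,345,5):
    ys=np.where(m[:260,u])[0]
    if len(ys):print(u,ys.min(),ys.max())
go([])
E
```

```text
time_s: 11.1
position: [0.5551, -0.0165, 0.0626]
tcp_rot: [[0.987, -0.112, 0.112], [-0.159, -0.7, 0.697], [0.0, -0.706, -0.709]]
force: [0.1, 1.1, -0.6]
opening: 1.001
268 231 235
273 229 235
278 227 235
283 226 235
288 226 234
293 225 233
298 217 233
303 216 235
308 215 235
313 214 234
318 213 233
323 212 232
328 212 230
333 213 229
338 219 222
t 11.15 cradle xyz [-69.8  -6.5  62.7] lean 44.9 F [ 0.  -0.1  0.5] open 1.0009757815191966
```

```bash
python3 -m jog '[[[0,1,0],[0,0,0],0],[[0,2,-3],[0,0,0],0],[[0,2,-8],[0,0,0],0],[[0,2,-16],[0,0,0],0],[[0,2,-28],[0,0,0],0],[[0,2,-42],[0,0,0],0],[[0,2,-58],[0,0,0],0],[[0,2,-75],[0,0,0],0],[[0,2,-95],[0,0,0],0],[[0,2,-115],[0,0,0],0],[[0,2,-130],[0,0,0],0],[[0,2,-130],[0,0,0],0]]'
python3 - <<'E'
from h import *
a=snap('top','t11')[190:260,190:290];b=snap('scene','s11')[185:260,235:365]
a=cv2.resize(a,None,fx=4,fy=4,interpolation=cv2.INTER_CUBIC);b=cv2.resize(b,None,fx=6,fy=4*1.5,interpolation=cv2.INTER_CUBIC)
o=np.zeros((600,800,3),np.uint8);o[:150,:]=0;o[:b.shape[0]-320+170,:0]=0
b=cv2.resize(b,(520,300));o[:300,:520]=b;o[300:580,:400]=a
cv2.imwrite('pics/c11.png',o[...,::-1])
go([])
E
```

```text
time_s: 12.15
position: [0.5417, -0.1123, 0.1562]
tcp_rot: [[0.987, -0.111, 0.118], [-0.162, -0.703, 0.692], [0.007, -0.702, -0.712]]
force: [-0.1, -0.4, -0.3]
opening: 1.0
t 12.25 cradle xyz [-163.7   -6.6  154.3] lean 44.8 F [-0.5 -0.  -0.8] open 0.9951186894509988
```

View pics/c11.png

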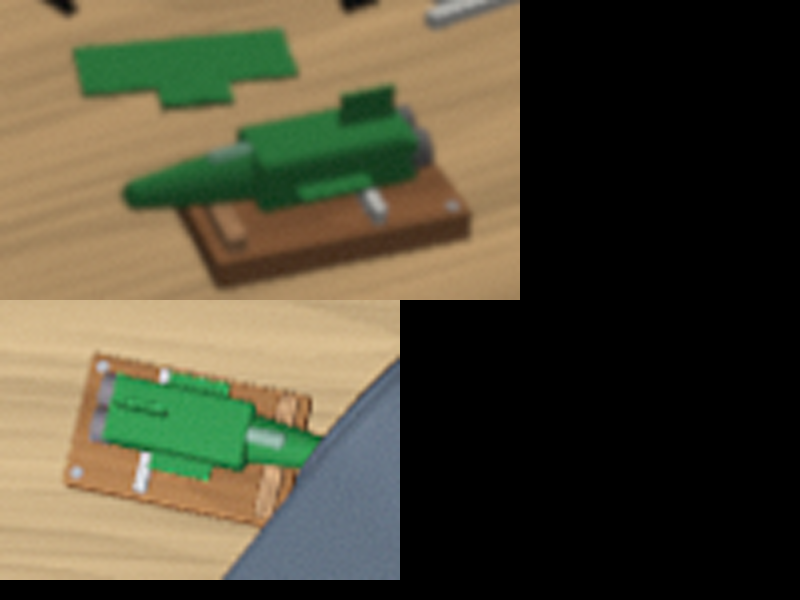

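Run:
```python
from h import *
def cr(p):
    d=p-O;return (np.array([d@X,d@Y,d[2]])*1e3).round(1)
print('tail',cr(onz('top',(190+98/4,190+107/4),.065)))
print('tail corners',cr(onz('top',(190+105/4,190+75/4),.065)),cr(onz('top',(190+92/4,190+140/4),.065)))
print('nose@53',cr(onz('scene',(268.7,233.2),.053)))
print('fuse/canopy axis',[cr(onz('top',(190+a/4,190+(b-300)/4),.072)) for a,b in((110,407),(250,437))])
print('block +x edge',cr(onz('top',(190+80/4,190+120/4),.022)))
print(bot.read_state()['force'])
```

```text
tail [82.4 -1.4 65. ]
tail corners [ 83.1 -24.7  65. ] [80.8 22.4 65. ]
nose@53 [-94.6 -10.7  53. ]
fuse/canopy axis [array([72.8, -2. , 72. ]), array([-27.6,  -2.1,  72. ])]
block +x edge [101.2   3.7  22. ]
[-0.52788176 -0.00949999 -0.7675093 ]
```

```bash
python3 -c "
from rig import bot
print(bot.hand_in(), bot.read_state()['time_s'])"
```

```text
the job is handed in; nothing more can be done
the job is handed in; nothing more can be done
```

The fuselage is lying on its belly across both cradle bars, and the job was handed in at about 12.3 s of the 50 s limit. I tipped it past its balance point with the rear finger, caught it on the front finger, and lowered it with the hand leaning up to 45°. Then I drew the hand back along the finger direction, about 130 mm.

**Final position, measured from the last two pictures:**

| Check | Measured | Required |
|---|---|---|
| Tail end, cradle x | 82 mm (about 85 allowing for camera error) | 50 to 95 mm |
| Tail end, cradle y | about -1 mm | ±30 mm |
| Nose, cradle x | about -95 mm | -150 to -80 mm |
| Nose, cradle y | about -11 mm (about -2 mm by the body axis in the top view) | ±50 mm |
| Fuselage axis to cradle x | within about 1° by the top view, about 3° by the nose reading | within 14° |

- **Disagreements:** The two views differ by up to 9 mm on the sideways position of the nose. The block's +x edge also measured 101 mm, not the given 105 mm. Both are small against the limits.
- **Slide:** The fuselage slid back more than I planned, ending about 32 to 35 mm beyond the toe bar face.
- **Fingertip close call:** Partway down, the nose was almost at the end of the front finger, so I moved the finger further under it before finishing.
- **Not measured:** I did not measure turning speed, contact forces on the fuselage or the height of its middle. It was never gripped, and the wrist force readings stayed near zero. The wing and clamp, as far as they show in the last crop, look undisturbed. I did not check the other items again.

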